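Turn the weighed ball to the press chute

ROBOT

A 6-joint arm with a two-finger parallel gripper is mounted at the origin on the work surface. World frame = base frame: x ahead of the robot, y to its left, z up, the work surface at z = 0. Lengths are in mm, angles in rad, forces in N, time in s.
With the tool pointing down it reaches from about 275 to 975 mm from the base axis. Payload 8.4 kg.
Tool frame: the origin (TCP) lies midway between the tips of the shut fingers; the grasp point (between the pads) lies grip_depth behind it (grip_depth is the distance from the TCP to the grasp point, in mm); z points along the fingers, y is the line along which they close (so a half turn about z gives the same grasp; the last joint's range is limited). The gripper opens to 92 mm and grips with 3 to 60 N. Pads are 20 mm wide; open, the fingers measure 128 mm over their backs; the gripper's body (75 mm by 189 mm) begins 69 mm behind the grasp point.
Start: joints at [1.322, 0.353, 1.633, -0, 1.155, -0.002], TCP at [152.687, 606.065, 214.583] pointing down, gripper open.
Joint ranges: [-2.63, 2.63], [-0.92, 2.1], [0.06, 2.66], [-1.3, 4.44], [0, 2.69], [-3.02, 3.02]. Speed limits (rad/s): [2.22, 2.22, 2.79, 3.14, 3.14, 3.14].

INTERFACE

Orientations are given as a unit quaternion [x, y, z, w].
In Python, from bench import get_state, read_camera, get_calibration, hand_in, cut_out, grip_depth gives the robot as it stands.
- The arm moves only by the shell command python3 -m jog 'ROWS'. ROWS is JSON, a list of rows, each an object with "translation": the shift along the tool's x, y, z in units of 50 mm (1.0 is 50 mm), a list of three; "rotation": the turn, a rotation vector about the tool's x, y, z in units of 6 degrees (1.0 is 6 degrees), a list of three; "hand": the opening, from 0 (shut) to 1 (fully open). A call has 1 to 5 rows; each row shifts and turns the commanded pose from where the row before left it, along the tool's axes as they then stand; what a row does not reach is not made up. A row lasts 1/8 s, in which the tool goes at most 62.5 mm and 10.7 degrees, less where a joint would pass 70% of its speed; a pose out of reach is approached as far as the arm can. A call is refused whole if a number of a shift passes 1 or a number of a turn 1, either way. A call with a gripper value outside its range is refused whole. The fingers move at their own pace and stop on an object; the grip force is fixed at half the most. Time passes only in rows, so rows that do not move let the fingers close. It gives the time, the measured TCP pose, the force, the opening and the grip force at its end, in the units of the state.
- get_state(): the state, without advancing time (a new reading comes with each control period).
- read_camera(name): name is "scene" or "top"; returns the picture (420x560x3 uint8, blue, green, red); there is no depth.
- get_calibration(name): a dict with "vfov" (degrees; the focal length in pixels is half the picture's height over the tangent of half this angle, whatever the lens; pixels are square), "cx", "cy" (the principal point, pixels), "T" (4x4, takes a point from camera to world coordinates). Camera axes: x right, y up, looking along -z (the intrinsics and any distortion apply to the point x, -y, -z); pixel columns grow to the right and rows downward; lengths in mm; the calibration is good to about 2 mm. A picture is of the moment at which its call begins. get_calibration takes no time and is no camera call.
- hand_in(): hands the job in; it is judged then, once.
Trained networks look in the newest picture that a camera, given by its name, has taken for a name from the list of things; names that differ only in an ending like _2 or _b are one class to them, and where a whole thing is asked for, a point or a joint stands for the part that bears it (a point fixed in the world has none). Each returns a list of dicts, best first, with "confidence" (0 to 1); they miss things now and then, are a little off and sometimes report something else, mostly with a low value. They report only what shows in the picture. A call takes as long as a camera call.
- cut_out(camera, target): "mask" (420x560 bool, what is visible of it) and "at" ([row, column] in pixels, amid what is visible of it).
The state is a dict: "clock": time; "joint_pos": joint angles; "qvel": joint speeds; "effort": joint torques, N m; "position": TCP position; "tool_rot": TCP orientation; "ft_force": force on the tool from outside, world axes, zero at the start; "ft_torque": the same for the moment, N m; "opening": finger opening in mm; "gripper_force": force on a finger pad.
Only numpy, scipy, OpenCV 4.12 (cv2) and the standard library are available. Lean on these libraries where they do the work, as an engineer would, in place of code of your own. Each camera call takes 0.05 s, during which the arm holds its last target. There are 200 camera calls.

TASK

The steel ball on the scale has been weighed and goes into the press next: lift its weighing pan off the scale by the black handle, turn the pan about a quarter turn so that its pouring lip points straight along the press's open chute, and hold it there with the lip just inside the chute's mouth, centred between the side walls and just above the chute floor, touching neither press nor scale. Keep the pan level the whole way, moving it so gently that the ball stays in the middle part of the dish and never rolls up towards the rim, and leave everything else on the bench where it is. Finish while still holding the pan there, steady and level with the ball at rest in the middle, ready to tip: do not tip it, set it down or let go.

Things in the scene. Friction and masses are not known exactly. Their poses are not given: they have to be found in the camera images.
- pan: loose aluminium weighing pan with one steel ball in it, about 0.12 kg. Round dish, rim 116 mm across and 25 mm above its underside, the inside a shallow spherical bowl (radius of curvature 100 mm). Origin at the centre of its underside (of the 76 mm foot ring it stands on). Own x axis points level from the centre to the pouring lip; the black handle points the other way (-x); z up. It starts standing on the scale's platform, handle roughly towards the robot.
- pan_grip (a point): middle of the pan's black flat-sided grip: 54 mm long (along the pan's x), 14 mm wide (along the pan's y), 20 mm tall; it lies 91 mm from the dish's centre on the side opposite the lip, 26 mm above the pan's underside (so 90 mm above the bench at the start). Axes as the pan.
- pan_lip (a point): tip of the pan's pouring lip, on its upper surface: 80 mm from the dish's centre (22 mm beyond the rim), 19.5 mm above the pan's underside; the lip is about 45 mm wide at the rim and 30 mm at its tip, its sheet 3 mm thick. Axes as the pan.
- pan_center (a point): bottom of the dish inside, on the pan's axis, 6 mm above its underside
- ball_center (a point): centre of the loose 25 mm dark steel ball (0.064 kg) that rests in the middle of the dish (12.5 mm above the dish's bottom); it rolls up the dish if the pan is tilted or jerked
- scale: fixed bench counting scale, grey, 235 x 190 mm, with its key panel on the robot's side and a round steel platform 140 mm across, 64 mm above the bench. Origin on the bench under the platform's centre; x level from the keys towards the platform, z up. Its housing in front of the platform, under the pan's handle, is 42 mm high at the platform and 50 mm at most.
- press: fixed bench press on the left of the bench: grey base 300 x 300 x 150 mm with a blue C-frame and air cylinder (to 445 mm), and a steel sheet chute that sticks out 140 mm from the base towards the right side of the bench (where the scale is). Origin on the bench under the middle of the chute's open end; own x axis points level along the chute into the press, z up.
- chute_mouth (a point): middle of the chute's sill: the open outer end of its floor, on the floor's upper surface, 100 mm above the bench. The chute is open above and at this end; its floor runs down gently (5 degrees) into the press (+x), its two side walls start at the sill, stand 90 mm apart inside (y = -45 and +45 mm, 13 mm wide with their folded edge) and reach 34 mm above the sill. Axes as the press.
- check_weight: bystander, to be left alone: brass check weight with a knob, 38 mm across, 54 mm tall; origin at the middle of its underside
- unit: bystander, to be left alone: a finished ball transfer unit: steel cup with a 54 mm flange and a dark ball in its top, 33 mm tall; origin at the middle of its underside
- screwdriver: bystander, to be left alone: screwdriver with an orange handle, 160 mm long, lying on the bench
- spool: bystander, to be left alone: spool of solder, 60 mm across, 50 mm tall; origin at the middle of its underside
- carton: bystander, to be left alone: small cardboard carton, 75 x 95 x 60 mm; origin at the middle of its underside
- offcut: bystander, to be left alone: upright offcut of aluminium profile, 40 x 40 x 110 mm; origin at the middle of its underside
- oil_bottle: bystander, to be left alone: yellow bottle with a red cap, 52 mm across, 130 mm tall; origin at the middle of its underside

How it is judged (in metres and radians):
On the way:
1. the pan is lifted clear of the scale's platform, held by the fingers (contact force between pan and scale below 0.1 N and height (world z) of pan above 0.07 m and contact force between the fingers and pan above 1 N), for 0.2 s.
At the end, for the whole second after the job is handed in: Fingers hold the pan by its handle, clear of scale and press, still; lip tip 2 to 40 mm inside the sill, within 25 mm of the chute's midline, 3 to 50 mm above the sill, pointing into the press within 11 deg; pan level within 7 deg; ball within 14 mm of the dish's centre (x of pan_lip in the frame of chute_mouth between 0.002 and 0.04 m and y of pan_lip in the frame of chute_mouth between -0.025 and 0.025 m and z of pan_lip in the frame of chute_mouth between 0.003 and 0.05 m and x of pan_center in the frame of chute_mouth below -0.03 m and angle between the x axis of pan and the x axis of press, either way round below 0.2 rad and angle between pan's own z axis and vertical below 0.12 rad and horizontal distance between ball_center and pan_center below 0.014 m and distance between ball_center and pan_center below 0.022 m and contact force between the fingers and pan above 1 N and distance between the grasp point and pan_grip below 0.04 m and contact force between pan and press below 0.2 N and contact force between pan and scale below 0.2 N and linear speed of pan below 0.03 m/s); the arm keeps its last pose, push and grip.
It fails at once if the pan is tilted more than 0.22 rad (13 degrees) (angle between pan's own z axis and vertical above 0.22 rad).
It fails at once if the ball rolls more than 30 mm from the middle of the dish (horizontal distance between ball_center and pan_center above 0.03 m).
It fails at once if something else on the bench is moved by more than 20 mm (distance of any of check_weight, unit, screwdriver, spool, carton, offcut, oil_bottle from where it was at the start of the episode above 0.02 m).
It also fails if it takes over 45 s, if anything falls off the work surface, if the arm or the gripper's body presses on something with over 40 N, if the wrist force passes 120 N, or if a joint passes its speed limit or range.

## Working session

There is one attempt and no reset: what is moved stays moved. The work goes in short steps, Python scripts to look and compute and a shell command to move; the robot and the scene stay as the last step left them, time stands still between calls to the robot, and variables do not carry over. Pictures are saved under pics/ and viewed, at most 10 in all, crops included, and the job is handed in when it is done.

```bash
mkdir -p pics; python3 - <<'E'
from bench import *
import cv2,numpy as np
s=get_state();print(s, grip_depth)
for c in("scene","top"):
    im=read_camera(c);cv2.imwrite(f"pics/{c}0.png",im)
    k=get_calibration(c);print(c,k)
E
```

```text
{'clock': 0.0, 'joint_pos': array([ 1.32157630e+00,  3.53633783e-01,  1.63414123e+00, -2.85393055e-05,
        1.15518082e+00, -2.38944493e-03]), 'qvel': array([ 1.92256124e-04, -2.15656085e-03, -2.47143429e-03, -2.90554896e-05,
        2.16345227e-03,  1.70498764e-03]), 'effort': array([-1.90809606e-04, -5.93863142e+01, -3.34203994e+01,  6.96224836e-02,
        2.35717907e-02, -7.10356062e-05]), 'position': array([152.58782924, 605.5762111 , 213.86962381]), 'tool_rot': array([ 1.23096479e-01,  9.92394474e-01, -6.77841846e-04, -7.25735821e-05]), 'ft_force': array([ 1.27814053,  0.07339211, -0.22331348]), 'ft_torque': array([-0.01330834,  0.02428031,  0.02046476]), 'gripper_force': 0.0, 'opening': 91.79201133200496} 18.700000000000003
scene {'vfov': 47.61604930713884, 'cx': 289.7805897269904, 'cy': 209.77789389949015, 'T': array([[-8.08895885e-01, -4.04867681e-01,  4.26344472e-01,
         1.04408067e+03],
       [ 5.87951434e-01, -5.56088486e-01,  5.87434002e-01,
         4.92397594e+02],
       [-7.47790492e-04,  7.25842791e-01,  6.87860221e-01,
         8.18810345e+02],
       [ 0.00000000e+00,  0.00000000e+00,  0.00000000e+00,
         1.00000000e+00]])}
top {'vfov': 42.894123077384414, 'cx': 284.45908366870225, 'cy': 211.06985979628664, 'T': array([[-1.51415499e-02,  9.80963264e-01, -1.93602193e-01,
         3.03402075e+02],
       [-9.99882525e-01, -1.53160802e-02,  5.95340145e-04,
        -1.14458172e+02],
       [-2.38121990e-03,  1.93588464e-01,  9.81079934e-01,
         1.45143660e+03],
       [ 0.00000000e+00,  0.00000000e+00,  0.00000000e+00,
         1.00000000e+00]])}
```

View pics/top0.png

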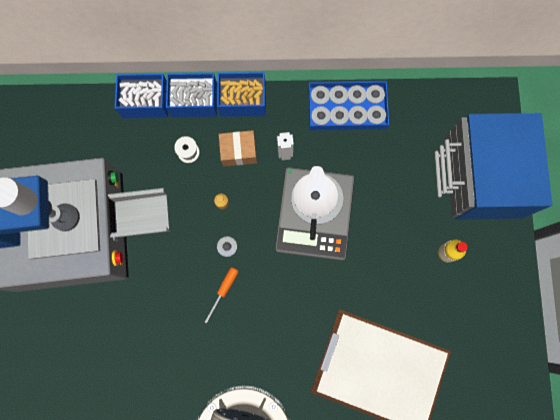

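View pics/scene0.png

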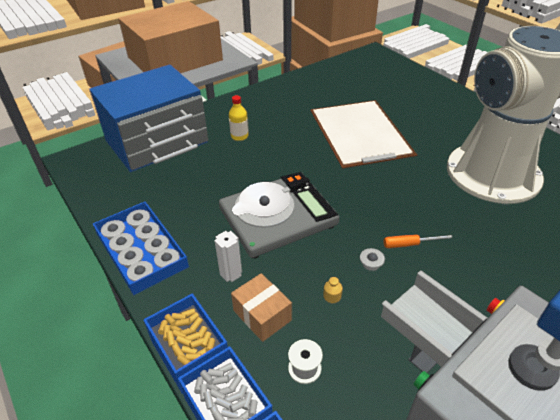

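```bash
cat > h.py <<'E'
from bench import *
import cv2,numpy as np
def pix2w(c,u,v,z):
    k=get_calibration(c);T=k["T"];f=210/np.tan(np.radians(k["vfov"]/2))
    d=T[:3,:3]@np.array([(u-k["cx"])/f,-(v-k["cy"])/f,-1.]);o=T[:3,3]
    return (o+d*(z-o[2])/d[2])[:2].round(1)
def w2pix(c,p):
    k=get_calibration(c);T=k["T"];f=210/np.tan(np.radians(k["vfov"]/2))
    q=T[:3,:3].T@(np.array(p,float)-T[:3,3])
    return np.array([k["cx"]-f*q[0]/q[2],k["cy"]+f*q[1]/q[2]]).round(1)
E
python3 - <<'E'
from h import *
read_camera("top");read_camera("scene")
Z={"ball_center":82.5,"pan_grip":98,"pan":85,"scale":50,"check_weight":50,"unit":30,"carton":60,"offcut":110,"spool":50,"screwdriver":15,"press":100}
for t in Z:
  for c in("top","scene"):
    r=cut_out(c,t)
    if r:
        r=r[0];v,u=r["at"];m=r["mask"]
        print(t,c,round(r["confidence"],2),(u,v),pix2w(c,u,v,Z[t]),np.argwhere(m).mean(0).round(1)[::-1],m.sum())
im=cv2.imread("pics/top0.png")
a=cv2.resize(im[155:265,265:365],None,fx=5,fy=5,interpolation=cv2.INTER_CUBIC)
b=cv2.resize(im[180:245,95:180],None,fx=3.4,fy=3.4,interpolation=cv2.INTER_CUBIC)
out=np.zeros((550,800,3),np.uint8);out[:550,:500]=a;out[:b.shape[0],505:505+b.shape[1]]=b[:, :295]
s=cv2.imread("pics/scene0.png");d=cv2.resize(s[265:365,375:495],None,fx=2.4,fy=2.4,interpolation=cv2.INTER_CUBIC)
out[260:260+d.shape[0],505:505+d.shape[1]]=d
cv2.imwrite("pics/crop.png",out)
E
```

```text
ball_center top 0.55 (312.8, 196.6) [ 611.1 -190.2] [314.8 195.1] 44
ball_center scene 0.22 (236.8, 123.6) [ 502.  -504.9] [237.8 119.5] 666
pan_grip top 0.57 (314.1, 197.7) [ 604.6 -192.7] [314.9 196.6] 1753
pan_grip scene 0.6 (272.4, 199.1) [ 608.4 -174.6] [266.9 197.7] 1652
pan top 0.69 (319.1, 195.1) [ 614.3 -206.7] [315.  196.7] 1660
pan scene 0.74 (268.1, 194.9) [ 600.4 -204.4] [266.4 197.8] 1579
scale top 0.77 (315.8, 221.9) [ 549.3 -198.3] [314.8 220.1] 4500
scale scene 0.9 (282.6, 221.3) [ 603.4 -142.8] [280.5 218.9] 4501
check_weight top 0.74 (220.1, 205.2) [598.7  56.8] [220.8 200.9] 183
check_weight scene 0.83 (331.7, 288.3) [634.   69.9] [332.2 289.8] 370
unit top 0.85 (225.9, 247.7) [486.5  42.8] [226. 247.] 288
unit scene 0.68 (369.9, 258.2) [504.3  45.2] [371.5 258.6] 405
carton top 0.25 (67.4, 221.4) [559.1 459.3] [ 70.8 224.1] 17322
carton scene 0.96 (258.9, 308.3) [781.5  30.2] [261.5 306.2] 2542
offcut top 0.83 (283.6, 145.4) [ 743.6 -115.7] [284.8 145.8] 370
offcut scene 0.81 (228.7, 251.7) [773.6 -86.5] [227.7 255.4] 977
spool top 0.8 (186.8, 149.3) [756.4 149.2] [186.5 149.7] 480
spool scene 0.68 (333.7, 289.2) [632.2  73.9] [332.3 289.9] 334
screwdriver top 0.73 (223.4, 281.8) [396.9  50.6] [224.5 287.5] 351
screwdriver scene 0.79 (405.1, 239.1) [388.8  41.9] [407.  240.1] 483
press top 0.76 (73.3, 225.5) [540.8 427. ] [ 70.6 224. ] 17156
press scene 0.75 (269.3, 199.4) [ 615.8 -176. ] [266.8 197.3] 1708
```

View pics/crop.png

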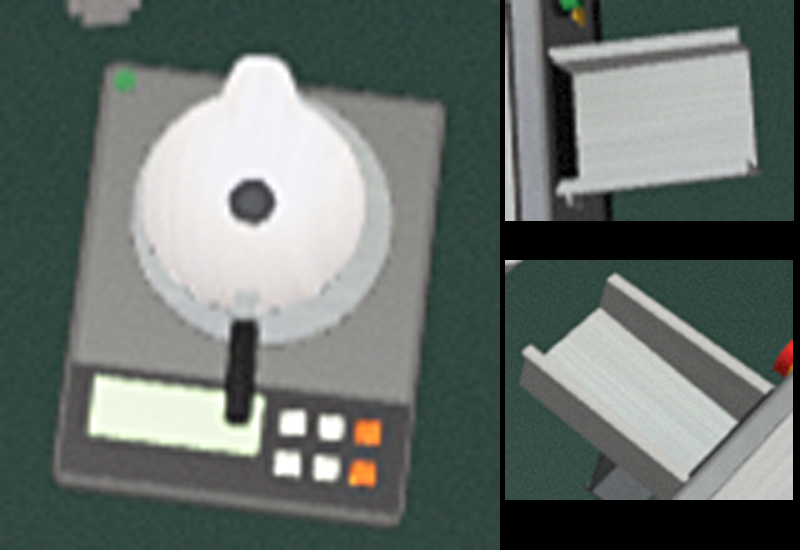

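```bash
python3 - <<'E'
from h import *
P=lambda x,y:((x+.5)/5-.5+265,(y+.5)/5-.5+155)
C=lambda x,y:((x-505+.5)/3.4-.5+95,(y+.5)/3.4-.5+180)
S=lambda x,y:((x-505+.5)/2.4-.5+375,(y-260+.5)/2.4-.5+265)
for n,p,z in(("ball",(253,202),82.5),("lip",(262,57),83.5),("g1",(246,320),100),("g2",(238,424),100)):print(n,pix2w("top",*P(*p),z))
for n,p,z in(("sillfar",(745,50),100),("sillnear",(755,173),100),("wall far out",(738,30),134),("wall far base",(552,52),134),("near wall out",(755,173),134),("near base",(560,187),134)):print(n,pix2w("top",*C(*p),z))
for n,p,z in(("wall near? L end",(525,350),134),("wall other",(614,278),134),("wallL base",(683,478),134),("wallR base",(770,392),134)):print(n,pix2w("scene",*S(*p),z))
# scene pan
print("ball scene",pix2w("scene",264,201,82.5))
E
```

```text
ball [ 615.3 -196.6]
lip [ 693.8 -203.4]
g1 [ 549.2 -190.4]
g2 [ 495.4 -184.9]
sillfar [619.1 193.3]
sillnear [524.  183.1]
wall far out [626.6 191.2]
wall far base [611.9 329.2]
near wall out [518.4 175.6]
near base [510.2 318.4]
wall near? L end [625.9 191.5]
wall other [524.1 183.4]
wallL base [613.3 326.5]
wallR base [512.1 318.2]
ball scene [ 618.3 -194.9]
```

```bash

python3 -m jog '[{"translation":[-0.4,-0.45,0],"rotation":[0,0,0],"hand":1},{"translation":[-0.75,-0.9,0],"rotation":[0,0,0],"hand":1},{"translation":[-0.75,-0.9,0],"rotation":[0,0,0],"hand":1},{"translation":[-0.75,-0.9,0],"rotation":[0,0,0],"hand":1},{"translation":[-0.75,-0.9,0],"rotation":[0,0,0],"hand":1}]' | tail -c 700
```

```text
clock: 1.92
position: [268.6, 366.6, 214.8]
tool_rot: [0.123, 0.992, 0.0, 0.0]
ft_force: [0.5, -0.0, -0.0]
opening: 91.5
gripper_force: 0.0
```

```bash

python3 -m jog '[{"translation":[-0.75,-0.9,0],"rotation":[0,0,0],"hand":1},{"translation":[-0.75,-0.9,0],"rotation":[0,0,0],"hand":1},{"translation":[-0.75,-0.9,0],"rotation":[0,0,0],"hand":1},{"translation":[-0.75,-0.9,0],"rotation":[0,0,0],"hand":1},{"translation":[-0.75,-0.9,0],"rotation":[0,0,0],"hand":1}]' | head -2
python3 -m jog '[{"translation":[-0.75,-0.9,0],"rotation":[0,0,0],"hand":1},{"translation":[-0.75,-0.9,0],"rotation":[0,0,0],"hand":1},{"translation":[-0.75,-0.9,0],"rotation":[0,0,0],"hand":1},{"translation":[-0.75,-0.9,0],"rotation":[0,0,0],"hand":1},{"translation":[-0.75,-0.9,0],"rotation":[0,0,0],"hand":1}]' | head -2
for i in 1 2 3 4 5; do python3 -m jog '[{"translation":[0,0,0],"rotation":[0,0,1],"hand":1},{"translation":[0,0,0],"rotation":[0,0,1],"hand":1},{"translation":[0,0,0],"rotation":[0,0,1],"hand":1},{"translation":[0,0,0],"rotation":[0,0,1],"hand":1},{"translation":[0,0,0],"rotation":[0,0,1],"hand":1}]' |head -3; done
python3 - <<'E'
from bench import *
print(get_state()["joint_pos"])
E
```

```text
clock: 2.55
position: [395.7, 102.5, 215.0]
clock: 3.18
position: [522.5, -161.8, 214.8]
clock: 3.8
position: [521.8, -159.8, 214.6]
tool_rot: [0.377, 0.926, 0.0, 0.0]
clock: 4.42
position: [521.8, -159.8, 214.7]
tool_rot: [0.604, 0.797, 0.0, 0.0]
clock: 5.05
position: [521.8, -159.8, 214.6]
tool_rot: [0.79, 0.613, 0.0, 0.0]
clock: 5.68
position: [521.8, -159.8, 214.7]
tool_rot: [0.922, 0.388, 0.0, 0.0]
clock: 6.3
position: [521.8, -159.8, 214.6]
tool_rot: [0.991, 0.136, 0.0, 0.0]
[-2.99968880e-01  2.30033064e-01  1.80372472e+00 -2.25692129e-05
  1.10772111e+00  9.97493013e-01]
```

```bash

python3 -m jog '[{"translation":[0,0,0],"rotation":[0,0,1],"hand":1},{"translation":[0,0,0],"rotation":[0,0,1],"hand":1},{"translation":[0,0,0],"rotation":[0,0,1],"hand":1},{"translation":[0,0,0],"rotation":[0,0,0.48],"hand":1},{"translation":[0.3,0.55,0],"rotation":[0,0,0],"hand":1}]' | head -3
python3 -m jog '[{"translation":[0,0,0.5],"rotation":[0,0,0],"hand":1},{"translation":[0,0,0.5],"rotation":[0,0,0],"hand":1},{"translation":[0,0,0.5],"rotation":[0,0,0],"hand":1},{"translation":[0,0,0.3],"rotation":[0,0,0],"hand":1},{"translation":[0,0,0],"rotation":[0,0,0],"hand":1}]' | head -3
python3 - <<'E'
from h import *
s=read_camera("scene");t=read_camera("top")
a=cv2.resize(s[100:270,190:360],(500,500),interpolation=cv2.INTER_CUBIC);b=cv2.resize(t[150:270,260:330],(292,500),interpolation=cv2.INTER_CUBIC)
cv2.imwrite("pics/c2.png",np.hstack([a,b]))
E
```

```text
clock: 6.92
position: [534.0, -187.6, 214.8]
tool_rot: [0.999, -0.043, -0.0, -0.0]
clock: 7.55
position: [533.7, -188.3, 123.8]
tool_rot: [0.999, -0.044, -0.001, -0.0]
```

View pics/c2.png

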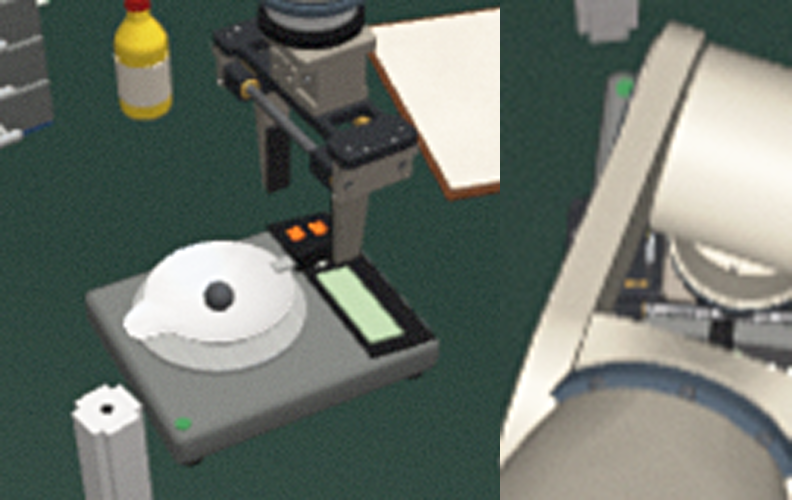

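```bash

python3 -m jog '[{"translation":[0,0,0.4],"rotation":[0,0,0],"hand":1},{"translation":[0,0,0.4],"rotation":[0,0,0],"hand":0.8},{"translation":[0,0,0.22],"rotation":[0,0,0],"hand":0.6},{"translation":[0,0,0],"rotation":[0,0,0],"hand":0.4},{"translation":[0,0,0],"rotation":[0,0,0],"hand":0.35}]'
python3 -m jog '[{"translation":[0,0,0],"rotation":[0,0,0],"hand":0.32},{"translation":[0,0,0],"rotation":[0,0,0],"hand":0.29},{"translation":[0,0,0],"rotation":[0,0,0],"hand":0.27},{"translation":[0,0,0],"rotation":[0,0,0],"hand":0.25},{"translation":[0,0,0],"rotation":[0,0,0],"hand":0.24}]'
```

```text
clock: 8.28
position: [534.9, -188.7, 74.4]
tool_rot: [0.999, -0.044, 0.001, 0.0]
ft_force: [0.2, -0.0, -0.6]
opening: 54.0
gripper_force: 0.0
clock: 8.9
position: [534.3, -188.5, 73.6]
tool_rot: [0.999, -0.044, -0.0, -0.0]
ft_force: [0.3, -0.6, 0.4]
opening: 22.0
gripper_force: 0.0
```

```bash

python3 -m jog '[{"translation":[0,0,0],"rotation":[0,0,0],"hand":0.23},{"translation":[0,0,0],"rotation":[0,0,0],"hand":0.22},{"translation":[0,0,0],"rotation":[0,0,0],"hand":0.21},{"translation":[0,0,0],"rotation":[0,0,0],"hand":0.2},{"translation":[0,0,0],"rotation":[0,0,0],"hand":0.19}]'
python3 - <<'E'
from h import *
s=read_camera("scene")
cv2.imwrite("pics/c3.png",cv2.resize(s[150:270,200:350],(750,600),interpolation=cv2.INTER_CUBIC))
E
```

```text
clock: 9.52
position: [534.3, -188.5, 73.6]
tool_rot: [0.999, -0.044, 0.0, 0.0]
ft_force: [0.1, -0.5, -1.5]
opening: 17.4
gripper_force: 0.0
```

View pics/c3.png

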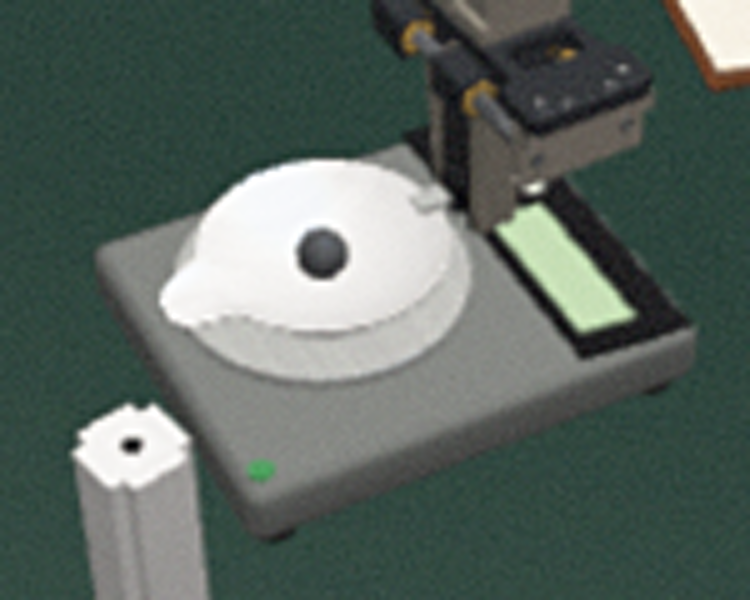

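```bash

python3 -m jog '[{"translation":[0,0,0],"rotation":[0,0,0],"hand":0.17},{"translation":[0,0,0],"rotation":[0,0,0],"hand":0.15},{"translation":[0,0,0],"rotation":[0,0,0],"hand":0.12},{"translation":[0,0,0],"rotation":[0,0,0],"hand":0.05},{"translation":[0,0,0],"rotation":[0,0,0],"hand":0}]'
python3 -m jog '[{"translation":[0,0,0],"rotation":[0,0,0],"hand":0},{"translation":[0,0,-0.02],"rotation":[0,0,0],"hand":0},{"translation":[0,0,-0.04],"rotation":[0,0,0],"hand":0},{"translation":[0,0,-0.06],"rotation":[0,0,0],"hand":0},{"translation":[0,0,-0.08],"rotation":[0,0,0],"hand":0}]'
python3 -m jog '[{"translation":[0,0,-0.08],"rotation":[0,0,0],"hand":0},{"translation":[0,0,-0.08],"rotation":[0,0,0],"hand":0},{"translation":[0,0,-0.06],"rotation":[0,0,0],"hand":0},{"translation":[0,0,-0.03],"rotation":[0,0,0],"hand":0},{"translation":[0,0,0],"rotation":[0,0,0],"hand":0}]'
python3 - <<'E'
from h import *
s=read_camera("scene")
cv2.imwrite("pics/c4.png",cv2.resize(s[130:250,200:350],(750,600),interpolation=cv2.INTER_CUBIC))
E
```

```text
clock: 10.2
position: [534.3, -188.6, 73.6]
tool_rot: [0.999, -0.044, 0.0, 0.0]
ft_force: [-0.2, -0.9, -0.4]
opening: 13.8
gripper_force: 30.0
clock: 10.82
position: [534.2, -188.4, 83.8]
tool_rot: [0.999, -0.044, -0.0, -0.0]
ft_force: [-1.0, 0.1, -1.6]
opening: 14.0
gripper_force: 30.0
clock: 11.45
position: [534.3, -188.5, 96.2]
tool_rot: [0.999, -0.044, 0.0, 0.0]
ft_force: [0.3, 0.9, -2.8]
opening: 13.7
gripper_force: 30.0
```

View pics/c4.png

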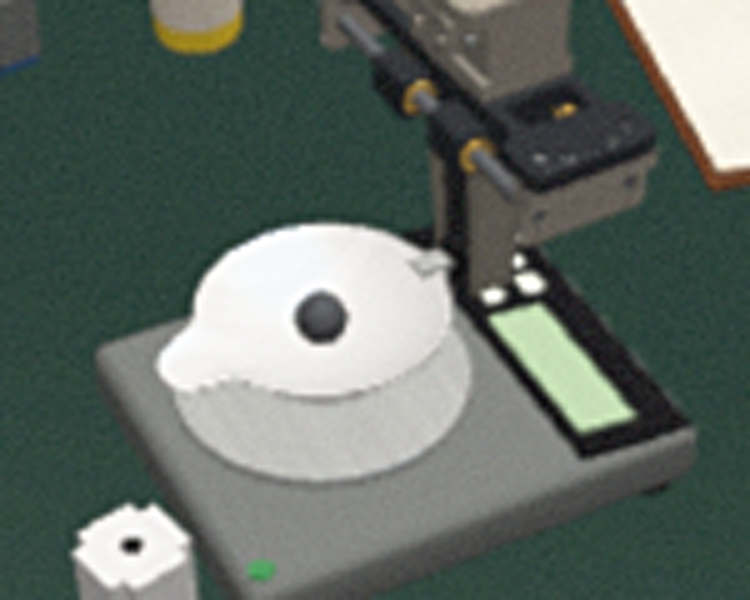

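```bash

python3 -m jog '[{"translation":[0,0,-0.06],"rotation":[0,0,0],"hand":0},{"translation":[0,0,-0.12],"rotation":[0,0,0],"hand":0},{"translation":[0,0,-0.14],"rotation":[0,0,0],"hand":0},{"translation":[0,0,-0.14],"rotation":[0,0,0],"hand":0},{"translation":[0,0,-0.14],"rotation":[0,0,0],"hand":0}]' | head -3
python3 -m jog '[{"translation":[0,0,-0.12],"rotation":[0,0,0],"hand":0},{"translation":[0,0,-0.1],"rotation":[0,0,0],"hand":0},{"translation":[0,0,-0.05],"rotation":[0,0,0],"hand":0},{"translation":[0.02,-0.011,0],"rotation":[0,0,-0.084],"hand":0},{"translation":[0.039,-0.022,0],"rotation":[0,0,-0.167],"hand":0}]' | head -3
python3 -m jog '[{"translation":[0.059,-0.033,0],"rotation":[0,0,-0.25],"hand":0},{"translation":[0.079,-0.044,0],"rotation":[0,0,-0.334],"hand":0},{"translation":[0.079,-0.044,0],"rotation":[0,0,-0.334],"hand":0},{"translation":[0.079,-0.044,0],"rotation":[0,0,-0.334],"hand":0},{"translation":[0.079,-0.044,0],"rotation":[0,0,-0.334],"hand":0}]' 
python3 -m jog '[{"translation":[0.079,-0.044,0],"rotation":[0,0,-0.334],"hand":0},{"translation":[0.079,-0.044,0],"rotation":[0,0,-0.334],"hand":0},{"translation":[0.079,-0.044,0],"rotation":[0,0,-0.334],"hand":0},{"translation":[0.079,-0.044,0],"rotation":[0,0,-0.334],"hand":0},{"translation":[0.079,-0.044,0],"rotation":[0,0,-0.334],"hand":0}]' 
python3 - <<'E'
from h import *
s=read_camera("scene")
cv2.imwrite("pics/c5.png",cv2.resize(s[100:250,180:360],(720,600),interpolation=cv2.INTER_CUBIC))
E
```

```text
clock: 12.12
position: [534.4, -188.6, 126.7]
tool_rot: [0.999, -0.044, 0.0, 0.0]
clock: 12.75
position: [537.3, -187.0, 139.4]
tool_rot: [1.0, -0.03, -0.0, -0.0]
clock: 13.38
position: [556.4, -176.4, 139.6]
tool_rot: [0.999, 0.054, -0.0, 0.0]
ft_force: [-0.1, 0.2, -2.6]
opening: 13.9
gripper_force: 30.0
clock: 14.0
position: [573.8, -162.1, 139.6]
tool_rot: [0.99, 0.141, 0.0, 0.0]
ft_force: [0.4, 0.5, -1.7]
opening: 13.7
gripper_force: 30.0
```

View pics/c5.png

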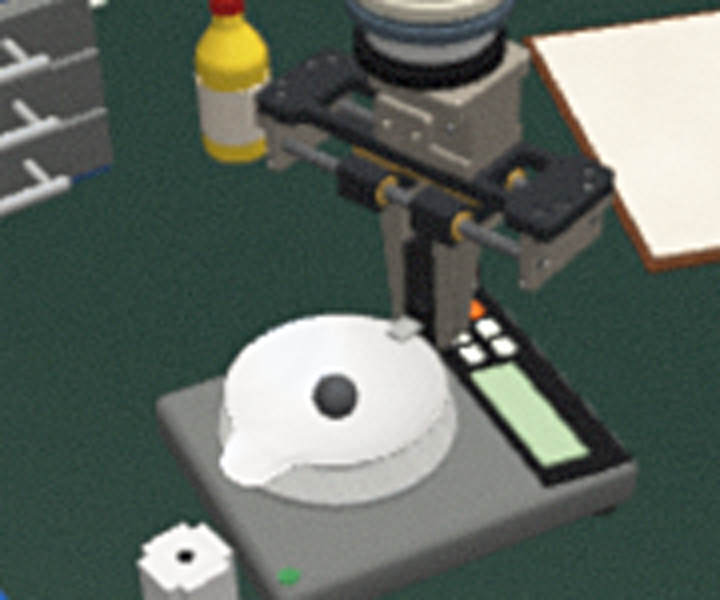

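```bash

for i in 1 2 3 4 5 6 7; do python3 -m jog '[{"translation":[0.079,-0.044,0],"rotation":[0,0,-0.334],"hand":0},{"translation":[0.079,-0.044,0],"rotation":[0,0,-0.334],"hand":0},{"translation":[0.079,-0.044,0],"rotation":[0,0,-0.334],"hand":0},{"translation":[0.079,-0.044,0],"rotation":[0,0,-0.334],"hand":0},{"translation":[0.079,-0.044,0],"rotation":[0,0,-0.334],"hand":0}]' | sed -n 2,4p; done
python3 -m jog '[{"translation":[0.079,-0.044,0],"rotation":[0,0,-0.334],"hand":0},{"translation":[0.079,-0.044,0],"rotation":[0,0,-0.334],"hand":0},{"translation":[0.079,-0.044,0],"rotation":[0,0,-0.334],"hand":0},{"translation":[0.059,-0.033,0],"rotation":[0,0,-0.25],"hand":0},{"translation":[0.039,-0.022,0],"rotation":[0,0,-0.167],"hand":0}]'
python3 -m jog '[{"translation":[0.02,-0.011,0],"rotation":[0,0,-0.084],"hand":0},{"translation":[0,0,0],"rotation":[0,0,0],"hand":0},{"translation":[0,0,0.04],"rotation":[0,0,0],"hand":0},{"translation":[0,0,0.08],"rotation":[0,0,0],"hand":0},{"translation":[0,0,0.08],"rotation":[0,0,0],"hand":0}]'
python3 - <<'E'
from h import *
s=read_camera("scene");t=read_camera("top");print(get_state()["tool_rot"])
a=cv2.resize(s[180:355,280:480],(457,400),interpolation=cv2.INTER_CUBIC)
b=cv2.resize(t[150:270,100:200],(333,400),interpolation=cv2.INTER_CUBIC)
cv2.imwrite("pics/c6.png",np.hstack([a,b]))
E
```

```text
position: [588.6, -145.0, 139.6]
tool_rot: [0.974, 0.226, 0.0, -0.0]
ft_force: [-0.4, 0.0, -2.5]
position: [600.1, -125.6, 139.6]
tool_rot: [0.951, 0.311, 0.0, -0.0]
ft_force: [0.3, -0.0, -1.7]
position: [608.0, -104.5, 139.6]
tool_rot: [0.92, 0.392, -0.0, 0.0]
ft_force: [0.7, -0.0, -1.8]
position: [612.2, -82.3, 139.6]
tool_rot: [0.882, 0.471, -0.0, -0.0]
ft_force: [-0.5, -0.6, -1.7]
position: [612.5, -59.7, 139.6]
tool_rot: [0.837, 0.546, -0.0, 0.0]
ft_force: [-0.4, 0.4, -2.3]
position: [608.8, -37.5, 139.6]
tool_rot: [0.787, 0.618, -0.0, 0.0]
ft_force: [-0.5, 0.6, -0.7]
position: [601.3, -16.1, 139.6]
tool_rot: [0.73, 0.684, -0.0, -0.0]
ft_force: [-0.9, -1.2, -1.4]
clock: 19.05
position: [592.1, 0.6, 139.6]
tool_rot: [0.677, 0.736, 0.0, 0.0]
ft_force: [0.1, -0.1, -2.6]
opening: 13.5
gripper_force: 30.0
clock: 19.68
position: [591.5, 1.3, 129.2]
tool_rot: [0.674, 0.738, -0.0, -0.0]
ft_force: [-0.2, 0.4, -1.7]
opening: 13.6
gripper_force: 30.0
[ 6.74443009e-01  7.38326717e-01 -3.69719735e-04 -3.87995085e-04]
```

View pics/c6.png

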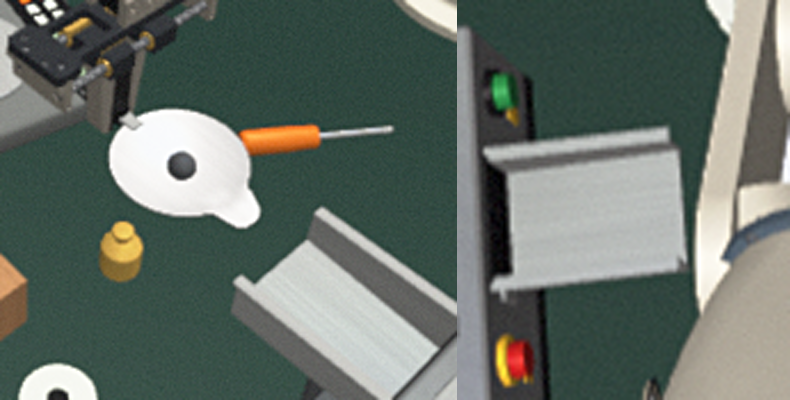

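```bash
python3 - <<'E'
from h import *
S=lambda x,y:((x+.5)/2.285-.5+280,(y+.5)/2.285-.5+180)
print("lip",pix2w("scene",*S(244,223),139),"ball",pix2w("scene",*S(182,165),138))
for n,p,z in(("wL",(240,282),134),("wR",(320,212),134),("sL",(258,288),100),("sR",(311,243),100)):print(n,pix2w("scene",*S(*p),z))
d=np.array([-.0906,.9959]);print("pred lip",np.array([591.5,1.3])+162*d)
E
```

```text
lip [585.8 158. ] ball [583.6  83.1]
wL [624.9 194.6]
wR [525.1 183.4]
sL [596.6 192.4]
sR [529.7 186.2]
pred lip [576.8228 162.6358]
```

```bash

python3 -m jog '[{"translation":[0,0,0.08],"rotation":[0,0,0],"hand":0},{"translation":[0,0,0.08],"rotation":[0,0,0],"hand":0},{"translation":[0,0,0.08],"rotation":[0,0,0],"hand":0},{"translation":[0,0,0.05],"rotation":[0,0,0],"hand":0},{"translation":[0.02,0,0.03],"rotation":[0,0,0],"hand":0}]' | head -4
python3 -m jog '[{"translation":[0.04,0,0],"rotation":[0,0,0],"hand":0},{"translation":[0.06,0,0],"rotation":[0,0,0],"hand":0},{"translation":[0.06,0,0],"rotation":[0,0,0],"hand":0},{"translation":[0.06,0,0],"rotation":[0,0,0],"hand":0},{"translation":[0.06,0,0],"rotation":[0,0,0],"hand":0}]' | head -4
python3 -m jog '[{"translation":[0.06,0,0],"rotation":[0,0,0],"hand":0},{"translation":[0.06,0,0],"rotation":[0,0,0],"hand":0},{"translation":[0.06,0,0],"rotation":[0,0,0],"hand":0},{"translation":[0.06,0,0],"rotation":[0,0,0],"hand":0},{"translation":[0.06,0,0],"rotation":[0,0,0],"hand":0}]' | head -4
python3 -m jog '[{"translation":[0.06,0,0],"rotation":[0,0,0],"hand":0},{"translation":[0.06,0,0],"rotation":[0,0,0],"hand":0},{"translation":[0.06,0,0],"rotation":[0,0,0],"hand":0},{"translation":[0.04,0,0],"rotation":[0,0,0],"hand":0},{"translation":[0.02,0,0],"rotation":[0,0,0],"hand":0}]' | head -4
for i in 1 2; do python3 -m jog '[{"translation":[0,0,0],"rotation":[0,0,0],"hand":0},{"translation":[0,0,0],"rotation":[0,0,0],"hand":0},{"translation":[0,0,0],"rotation":[0,0,0],"hand":0},{"translation":[0,0,0],"rotation":[0,0,0],"hand":0},{"translation":[0,0,0],"rotation":[0,0,0],"hand":0}]';done
python3 - <<'E'
from h import *
s=read_camera("scene");t=read_camera("top")
a=cv2.resize(s[200:350,310:480],(510,450),interpolation=cv2.INTER_CUBIC)
b=cv2.resize(t[160:260,120:184],(288,450),interpolation=cv2.INTER_CUBIC)
cv2.imwrite("pics/c7.png",np.hstack([a,b]))
E
```

```text
clock: 20.4
position: [591.4, 2.4, 113.4]
tool_rot: [0.674, 0.738, -0.0, -0.0]
ft_force: [0.8, 0.6, -1.2]
clock: 21.02
position: [590.2, 16.5, 113.6]
tool_rot: [0.674, 0.738, 0.0, 0.0]
ft_force: [-0.1, 0.9, -2.1]
clock: 21.65
position: [588.8, 31.4, 113.6]
tool_rot: [0.674, 0.738, -0.0, -0.0]
ft_force: [-0.0, -0.1, -1.9]
clock: 22.28
position: [587.8, 43.4, 113.6]
tool_rot: [0.674, 0.738, -0.0, 0.0]
ft_force: [0.1, 0.5, -2.0]
clock: 22.9
position: [587.8, 43.2, 113.6]
tool_rot: [0.674, 0.738, 0.0, 0.0]
ft_force: [0.5, 0.1, -1.6]
opening: 14.1
gripper_force: 30.0
clock: 23.52
position: [587.8, 43.2, 113.6]
tool_rot: [0.674, 0.738, -0.0, 0.0]
ft_force: [0.4, -0.5, -1.4]
opening: 13.8
gripper_force: 30.0
```

View pics/c7.png

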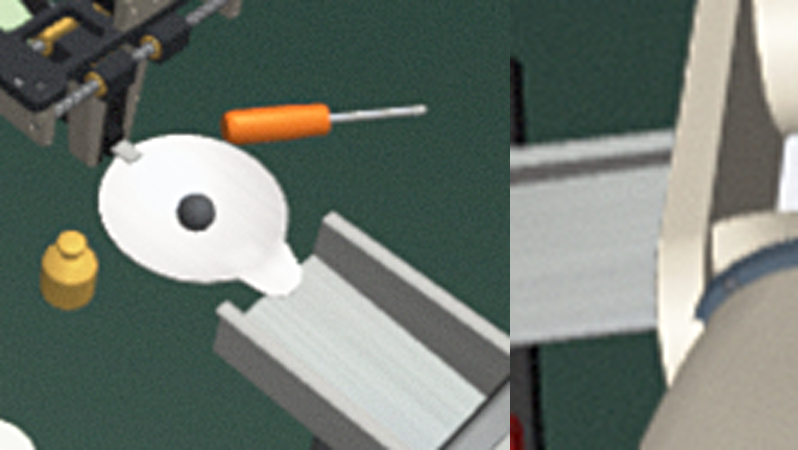

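```bash
python3 - <<'E'
from h import *
print(pix2w("scene",406,297,123), w2pix("scene",(573.1,204.5,123)), w2pix("scene",(580.5,124.7,122)))
E
```

```text
[578.3 202.6] [408.8 296.3] [374.7 270.3]
```

```bash
python3 -c "
from bench import *
print(hand_in())"
```

```text
the job is handed in; nothing more can be done
None
```

I handed the job in at about 23.6 s with the pan still held by its handle and level. By my measurements the lip is about 15 mm inside the chute mouth, within about 5 mm of the midline and about 23 mm above the sill, with the ball at rest in the middle of the dish. The hand-in returned no verdict.

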